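# Find the socket key that fits the digestion vessel and nip up its nut

### The arm

A 6-joint arm with a two-finger parallel gripper is mounted at the origin on a cart in front of the work surface, level with it; the furniture and walls round the work are solid. World frame = base frame: x ahead of the robot, y to its left, z up, the work surface at z = 0. Lengths are in m, angles in rad, forces in N, time in s.
With the tool pointing down it reaches from about 0.35 to 0.775 m from the base axis. Payload 7.3 kg.
Tool frame: the origin (TCP) lies on the centre line of the jaws, within the pads' length; the fingertips stand 11 mm ahead of it and the grasp point (between the pads) lies 8 mm behind it; y points along the fingers, z is the direction in which the jaws open and shut, and the axes are right-handed (so a half turn about y gives the same grasp; the last joint's range is limited). The gripper opens to 92 mm and grips with 3 to 60 N. Pads are 19 mm wide; open, the fingers measure 130 mm over their backs; the gripper's body (75 mm by 190 mm) begins 47 mm behind the grasp point.
Start: joints at [-1.454, 0.342, 1.524, -0, 1.275, -0.146], TCP at [0.136, -0.507, 0.238] pointing down, gripper open.
Joint ranges: [-2.53, 2.53], [-0.77, 2.02], [0.04, 2.7], [-1, 4.14], [0.28, 2.66], [-3.11, 3.11]. Speed limits (rad/s): [2.57, 2.57, 3.14, 3.14, 3.14, 3.14].

### API

Orientations are given as [roll, pitch, yaw] about the fixed x, y, z axes, in that order (R = Rz(yaw) Ry(pitch) Rx(roll)).
In Python, from cell import robot, cams gives the robot as it stands.
- The arm moves only by the tool apply_moves, never from a script. Its argument "plan" is a list of rows, each a list of 7 numbers: the shift along the tool's x, y, z in m, then the turn, a rotation vector about the tool's x, y, z in degrees, then the gripper command: -1 is fully open, 1 is shut, values between are in proportion. A call has exactly 5 rows; each row is the pose to reach, as a shift and turn from the pose commanded when the call began, along the tool's axes at that moment; what a row does not reach only later rows make up. A row lasts 1/8 s, in which the tool goes at most 62.5 mm and 10.7 degrees, less where a joint would pass 70% of its speed; a pose out of reach is approached as far as the arm can. A call with a gripper value outside its range is refused whole. The fingers move at their own pace and stop on an object; "squeeze" is the grip in N (left out, the last holds). Time passes only in rows, so rows that repeat a pose let the fingers close, or fill a call up. It gives the time, the measured TCP pose, the force and the opening at its end, in the units of the state.
- robot.observe(): the state, without advancing time (a new reading comes with each control period).
- cams.read_camera(name): name is "scene" or "top" or "wrist"; returns the picture (480x640x3 uint8, blue, green, red); there is no depth.
- cams.calibration(name): a dict with "fx", "fy", "cx", "cy" (pixels), "dist" ([k1, k2, p1, p2, k3] as OpenCV has them; the pictures are not rectified), "extrinsics" (4x4, takes a point from world to camera coordinates); the wrist camera has in their place "T_tool_cam" (4x4, takes a point from camera to tool coordinates, whose origin is the TCP and whose axes are the tool frame's). Camera axes: x right, y up, looking along -z (the intrinsics and any distortion apply to the point x, -y, -z); pixel columns grow to the right and rows downward; lengths in m; the calibration is good to about 2 mm. A picture is of the moment at which its call begins: read the wrist's pose just before it. calibration takes no time and is no camera call.
- robot.hand_in(): hands the job in, once; it reports no verdict.
The state is a dict: "time": time; "qpos": joint angles; "qvel": joint speeds; "joint_efforts": joint torques, N m; "tool_pos": TCP position; "tool_rot": TCP orientation; "contact_force": force on the tool from outside, world axes, zero at the start; "torque": the same for the moment, N m; "opening": finger opening in m.
Only numpy, scipy, OpenCV 4.12 (cv2) and the standard library are available. Lean on these libraries where they do the work, as an engineer would, in place of code of your own. Each camera call takes 0.05 s, during which the arm holds its last target. There are 200 camera calls.

### The job

The steel digestion vessel held in the bench clamp is closed with a hexagon nut: find which of the three T-handled socket keys in the stand fits it (a wrong one may stop on top of the nut, or drop over it and just spin loosely), and put any key that does not fit back upright in the stand. With the right key fully home and upright on the nut, turn the nut clockwise, seen from above, by about an eighth of a turn, and finish still gripping that key, seated on the nut: do not let go. Touch the vessel only with the keys, and leave the spare vessel and the other things on the bench where they are.

Things in the scene. Friction and masses are not known exactly. Their poses are not given: they have to be found in the camera images.
- clamp: grey open-frame screw clamp, fixed to the bench; origin on the bench between its V jaws, which is the axis of the vessel it holds; jaws up to z = 56 mm, 100 mm long in x; its screw points to +y and ends 150 mm from the origin
- vessel_a: steel digestion vessel, fixed, 63 mm across; origin at centre of underside, z up. Knurled lid to z = 84 mm, dark washer 42 mm across to z = 87 mm, then a hex nut to z = 103 mm. Vessels a and b differ only in nut size; either one may stand in the clamp, the other is a spare at the back of the bench
- vessel_b: steel digestion vessel, fixed, 63 mm across; origin at centre of underside, z up. Knurled lid to z = 84 mm, dark washer 42 mm across to z = 87 mm, then a hex nut to z = 103 mm. Vessels a and b differ only in nut size; either one may stand in the clamp, the other is a spare at the back of the bench
- nut_a_top (a point): centre of the nut's top face on vessel_a, 103 mm above the bench; turns with the nut, z up, x towards a corner. A fitting key goes on with its x axis along any corner (multiples of 60 degrees; about 7 degrees play either way, 0.8 mm clearance a side); fully home, its rim rests on the washer, 16 mm below this point
- nut_a (a joint): turning angle of the nut on vessel_a, rad: 0 at the start, grows clockwise seen from above. Stiff (0.25 N m), stays where left; only a key that fits turns it. A too large key goes on and slips round; a too small one stops on top
- nut_b_top (a point): centre of the nut's top face on vessel_b, 103 mm above the bench; turns with the nut, z up, x towards a corner. A fitting key goes on with its x axis along any corner (multiples of 60 degrees; about 7 degrees play either way, 0.8 mm clearance a side); fully home, its rim rests on the washer, 16 mm below this point
- nut_b (a joint): turning angle of the nut on vessel_b, rad: 0 at the start, grows clockwise seen from above. Stiff (0.25 N m), stays where left; only a key that fits turns it. A too large key goes on and slips round; a too small one stops on top
- key_stand: white plastic block 70 mm (x) by 236 mm (y), 28 mm high, fixed; origin at the centre of its underside. Three round wells 44 mm across, 18 mm deep (floor at z = 10 mm), at x = 0 and y = -76, 0 and +76 mm; a key stands upright in each, T-bars roughly along the block's x
- key_p: loose T-handled steel key, 0.3 kg; three alike but for the hex socket below (sizes mm apart, unmarked: try). Origin at centre of lower rim, z up, x along T-bar. Barrel 35 mm across to z = 34 mm, socket 20 mm deep, two corners on x; shank 18 mm across; flat-sided head 34 (x) by 18 mm (y), z = 72 to 108 mm: grip across y from above; T-bar at z = 92 mm, 10 mm thick, 124 mm long
- key_q: loose T-handled steel key, 0.3 kg; three alike but for the hex socket below (sizes mm apart, unmarked: try). Origin at centre of lower rim, z up, x along T-bar. Barrel 35 mm across to z = 34 mm, socket 20 mm deep, two corners on x; shank 18 mm across; flat-sided head 34 (x) by 18 mm (y), z = 72 to 108 mm: grip across y from above; T-bar at z = 92 mm, 10 mm thick, 124 mm long
- key_r: loose T-handled steel key, 0.3 kg; three alike but for the hex socket below (sizes mm apart, unmarked: try). Origin at centre of lower rim, z up, x along T-bar. Barrel 35 mm across to z = 34 mm, socket 20 mm deep, two corners on x; shank 18 mm across; flat-sided head 34 (x) by 18 mm (y), z = 72 to 108 mm: grip across y from above; T-bar at z = 92 mm, 10 mm thick, 124 mm long
- beaker_100: small glass beaker, 56 mm across, 70 mm high; a bystander, loose; origin at the centre of its underside
- vial_a: small screw-cap vial, 27 mm across, 55 mm high; a bystander, loose; origin at the centre of its underside
- petri_dish: clear petri dish with lid, 60 mm across, 15 mm high; a bystander, loose; origin at the centre of its underside
Mind the look-alikes: they are no part of the job. Leave any blue, orange or purple look-alike of the key_r alone.

How it is judged:
At the end, for the whole second after the job is handed in: Fitting key on the clamped vessel's nut: within 4 mm of its axis, home within 2.5 mm, upright within 0.06 rad; nut turned clockwise 0.45 to 1.15 rad; fingers grip that key (over 3 N); the other two keys upright within 0.1 rad on the floor of wells of the stand (((horizontal distance between vessel_a and clamp below 0.03 m and horizontal distance between key_r and nut_a_top below 0.004 m and z of key_r in the frame of nut_a_top below -0.0135 m and angle between key_r's own z axis and vertical below 0.06 rad and value of joint nut_a between 0.45 and 1.15 rad and contact force between the fingers and key_r above 3 N and height (world z) of each of key_p, key_q below 0.0145 m and angle between each of key_p, key_q's own z axis and vertical below 0.1 rad and x of key_p in the frame of key_stand between -0.012 and 0.012 m and y of key_p in the frame of key_stand between -0.09 and 0.09 m and x of key_q in the frame of key_stand between -0.012 and 0.012 m and y of key_q in the frame of key_stand between -0.09 and 0.09 m) or (horizontal distance between vessel_b and clamp below 0.03 m and horizontal distance between key_p and nut_b_top below 0.004 m and z of key_p in the frame of nut_b_top below -0.0135 m and angle between key_p's own z axis and vertical below 0.06 rad and value of joint nut_b between 0.45 and 1.15 rad and contact force between the fingers and key_p above 3 N and height (world z) of each of key_q, key_r below 0.0145 m and angle between each of key_q, key_r's own z axis and vertical below 0.1 rad and x of key_q in the frame of key_stand between -0.012 and 0.012 m and y of key_q in the frame of key_stand between -0.09 and 0.09 m and x of key_r in the frame of key_stand between -0.012 and 0.012 m and y of key_r in the frame of key_stand between -0.09 and 0.09 m))); the arm keeps its last pose, push and grip.
It fails at once if the fingers press on a vessel or its nut (over 2 N) (contact force between the fingers and vessel_a above 2 N or contact force between the fingers and vessel_b above 2 N).
It fails at once if a bystander is shifted by more than 20 mm (distance of any of beaker_100, vial_a, petri_dish from where it was at the start of the episode above 0.02 m).
It also fails if it takes over 67 s, if anything falls off the work surface, if the arm or the gripper's body presses on something with over 40 N, if the wrist force passes 120 N, or if a joint passes its speed limit or range.

## Working session

There is one attempt and no reset: what is moved stays moved. The work goes in short steps, Python scripts to look and compute and a tool call to move; the robot and the scene stay as the last step left them, time stands still between calls to the robot, and variables do not carry over. Pictures are saved under pics/ and viewed, about 8 in all and at most 12, crops included, and the job is handed in when it is done.

Besides the shell and the picture viewer there is one more tool, called after "Call:" as name(argument=value, ...), one argument or row to a line, values as JSON. apply_moves: Moves the arm, as the interface text tells. Its arguments: {"type":"object","properties":{"plan":{"type":"array","items":{"type":"array","items":{"type":"number"}}},"squeeze":{"type":"number"}},"required":["plan"]}

```bash
ls; mkdir -p pics
python3 - <<'E'
from cell import robot,cams
import cv2,numpy as np
s=robot.observe();print({k:np.round(v,4).tolist() for k,v in s.items()})
for n in ["scene","top"]:
    cv2.imwrite(f"pics/{n}0.png",cams.read_camera(n))
for n in ["scene","top","wrist"]:
    print(n,{k:np.round(v,4).tolist() for k,v in cams.calibration(n).items()})
E
```

```text
pics
{'time': 0.0, 'qpos': [-1.454, 0.3427, 1.525, -0.0, 1.2754, -0.146], 'qvel': [-0.0005, -0.0001, 0.0005, 0.0014, -0.0001, -0.0008], 'joint_efforts': [0.0006, -43.1247, -24.4221, 0.0717, 0.0561, -0.0002], 'tool_pos': [0.1364, -0.5066, 0.237], 'tool_rot': [-1.5724, 0.0002, -2.8788], 'contact_force': [0.3628, -0.0703, 0.8187], 'torque': [0.0254, 0.0434, 0.0179], 'opening': 0.0919}
scene {'fx': 469.8766, 'fy': 469.8766, 'cx': 311.3486, 'cy': 236.2468, 'dist': [-0.1199, 0.0, 0.0, 0.0, 0.0], 'extrinsics': [[-0.6807, -0.7325, 0.0029, 0.293], [0.2919, -0.2676, 0.9183, -0.2987], [-0.6718, 0.626, 0.396, -0.8194], [0.0, 0.0, 0.0, 1.0]]}
top {'fx': 612.508, 'fy': 612.508, 'cx': 306.3607, 'cy': 241.191, 'dist': [-0.126, 0.0, 0.0, 0.0, 0.0], 'extrinsics': [[-0.0794, -0.9968, -0.0022, -0.0745], [0.9754, -0.0781, 0.2064, -0.5711], [-0.2059, 0.0142, 0.9785, -1.3159], [0.0, 0.0, 0.0, 1.0]]}
wrist {'fx': 380.3063, 'fy': 380.3063, 'cx': 320.9097, 'cy': 243.5697, 'dist': [-0.01, 0.0, 0.0, 0.0, 0.0], 'T_tool_cam': [[-0.0006, -0.954, -0.2997, -0.0819], [-0.0007, 0.2997, -0.954, -0.1465], [1.0, -0.0003, -0.0008, -0.0001], [0.0, 0.0, 0.0, 1.0]]}
```

View pics/top0.png

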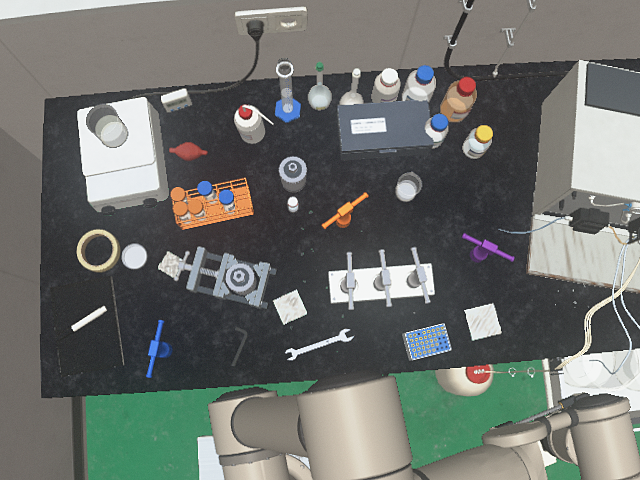

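View pics/scene0.png

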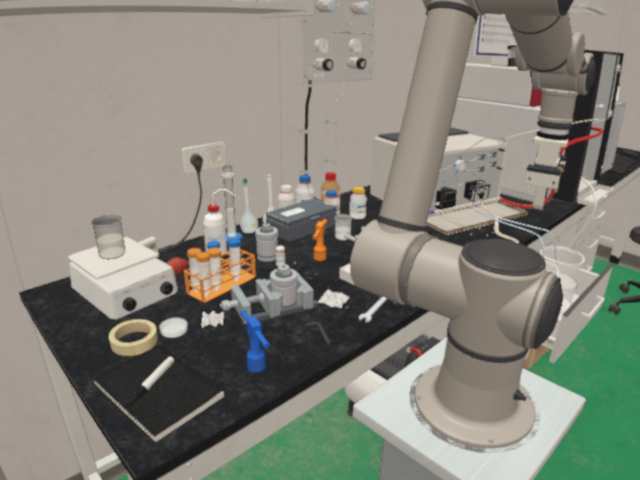

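Top view: the clamped vessel's nut is near (240,278). The stand is centred near (381,283), with T-bars near (350,277), (384,276) and (420,273). The spare vessel is near (292,170), and the coloured look-alikes are at (158,350), (345,212) and (488,248). Next I'll compute coarse positions.

```bash
cat > h.py <<'E'
from cell import robot,cams
import cv2,numpy as np
from scipy.spatial.transform import Rotation as R
def K(c): return np.array([[c["fx"],0,c["cx"]],[0,c["fy"],c["cy"]],[0,0,1]])
def cam2world(name,s=None):
    c=cams.calibration(name)
    if name!="wrist": return c,np.linalg.inv(np.array(c["extrinsics"]))
    s=s or robot.observe();T=np.eye(4);T[:3,:3]=R.from_euler("xyz",s["tool_rot"]).as_matrix();T[:3,3]=s["tool_pos"]
    return c,T@np.array(c["T_tool_cam"])
def ray(c,T,px):
    p=cv2.undistortPoints(np.array(px,float).reshape(-1,1,2),K(c),np.array(c["dist"]))[:,0]
    d=np.c_[p[:,0],-p[:,1],-np.ones(len(p))]@T[:3,:3].T
    return T[:3,3],d
def onz(c,T,px,z):
    o,d=ray(c,T,px); return o+d*((z-o[2])/d[:,2])[:,None]
def proj(c,T,P):
    q=(np.atleast_2d(P)-T[:3,3])@T[:3,:3]
    q=q*[1,-1,-1]
    return cv2.projectPoints(q,np.zeros(3),np.zeros(3),K(c),np.array(c["dist"]))[0][:,0]
def triang(rays):  # [(o,d)]
    A=np.zeros((3,3));b=np.zeros(3)
    for o,d in rays:
        d=d/np.linalg.norm(d);M=np.eye(3)-np.outer(d,d);A+=M;b+=M@o
    return np.linalg.solve(A,b)
E
python3 - <<'E'
from h import *
im=cv2.imread("pics/top0.png");c,T=cam2world("top")
for n,p,z in [("nut",(240,276),.103),("T1",(350,277),.102),("T2",(384,276),.102),("T3",(420,273),.102),("spare",(292,170),.103),("beaker",(408,186),.03),("vial",(293,203),.05),("blue",(158,350),.09),("orange",(345,212),.09),("petri",(134,256),.01)]:
    print(n,onz(c,T,[p],z).round(3))
cr=im[230:320,150:450]; cv2.imwrite("pics/c1.png",cv2.resize(cr,None,fx=2.66,fy=2.66,interpolation=cv2.INTER_CUBIC))
E
```

```text
nut [[0.489 0.029 0.103]]
T1 [[ 0.468 -0.206  0.102]]
T2 [[ 0.465 -0.28   0.102]]
T3 [[ 0.465 -0.358  0.102]]
spare [[ 0.719 -0.1    0.103]]
beaker [[ 0.683 -0.369  0.03 ]]
vial [[ 0.657 -0.096  0.05 ]]
blue [[0.345 0.216 0.09 ]]
orange [[ 0.616 -0.21   0.09 ]]
petri [[0.571 0.285 0.01 ]]
```

View pics/c1.png

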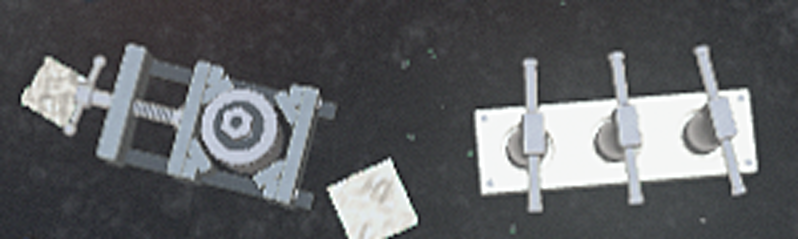

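Call:
apply_moves(
  plan=[
    [-0.06, -0.005, -0.021, 2, 3, 0, -1],
    [-0.12, -0.01, -0.043, 0, 6, 0, -1],
    [-0.18, -0.015, -0.064, 0, 9, 0, -1],
    [-0.24, -0.02, -0.085, 0, 12, 0, -1],
    [-0.3, -0.02, -0.106, 0, 15, 0, -1],
  ],
)

```text
time: 0.72
tool_pos: [0.3947, -0.329, 0.2579]
tool_rot: [-1.57, 0.0, 3.141]
contact_force: [0.3, -1.7, 0.5]
opening: 0.0916
```

Call:
apply_moves(
  plan=[
    [-0.05, 0, -0.03, 0, 0, 0, 0],
    [-0.07, 0, -0.049, 0, 0, 0, 0],
    [-0.07, 0, -0.049, 0, 0, 0, 0],
    [-0.07, 0, -0.049, 0, 0, 0, 0],
    [-0.07, 0, -0.049, 0, 0, 0, 0],
  ],
)

```text
time: 1.35
tool_pos: [0.4624, -0.2821, 0.2577]
tool_rot: [-1.571, -0.0, 3.141]
contact_force: [-0.4, 0.8, -0.6]
opening: 0.0485
```

Run:
```python
from h import *
s=robot.observe();print(np.round(s["tool_pos"],4),np.round(s["tool_rot"],4),s["qpos"],s["opening"])
cv2.imwrite("pics/w1.png",cams.read_camera("wrist"))
import json;json.dump({k:np.array(v).tolist() for k,v in s.items()},open("pics/w1.json","w"))
c,T=cam2world("wrist",s);ct,Tt=cam2world("top")
k=np.array
off=lambda p:(p[0]/2.66+150,p[1]/2.66+230)
for n,p,z in [("n",(237,122),.103)]+[(n,p,.107) for n,p in [("1a",(530,62)),("1b",(536,208)),("2a",(615,55)),("2b",(635,200)),("3a",(702,49)),("3b",(740,190))]]:
    P=onz(ct,Tt,[off(p)],z);print(n,P.round(4),proj(c,T,P).round(0))
```

```text
[ 0.4624 -0.2821  0.2577] [-1.5706e+00 -3.0000e-04  3.1410e+00] [-6.89242189e-01  3.58132676e-01  1.44387922e+00 -3.37725883e-04
  1.33971698e+00  8.82253931e-01] 0.04845873538937707
n [[0.4897 0.0313 0.103 ]] [[-68. 196.]]
1a [[ 0.5193 -0.2091  0.107 ]] [[226. 158.]]
1b [[ 0.4009 -0.2029  0.107 ]] [[229. 299.]]
2a [[ 0.5195 -0.2787  0.107 ]] [[316. 158.]]
2b [[ 0.4007 -0.2825  0.107 ]] [[321. 299.]]
3a [[ 0.5187 -0.3502  0.107 ]] [[410. 159.]]
3b [[ 0.4016 -0.3678  0.107 ]] [[421. 298.]]
```

View pics/w1.png

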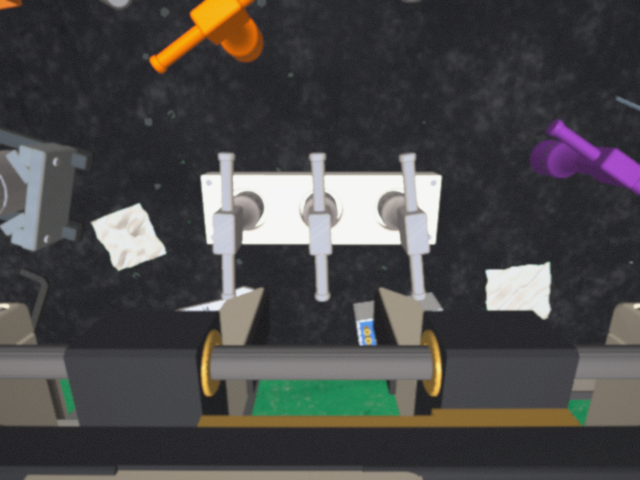

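Three keys are visible: T-bar ends at (227,157)/(229,295), (318,157)/(322,296) and (408,157)/(419,295). These match the top-view predictions to within 3 px. Next I'll triangulate heights.

Run:
```python
from h import *
import json
s=json.load(open("pics/w1.json"));c,T=cam2world("wrist",s);ct,Tt=cam2world("top")
off=lambda p:(p[0]/2.66+150,p[1]/2.66+230)
W=[(227,157),(229,295),(318,157),(322,296),(408,157),(419,295)]
A=[(530,62),(536,208),(615,55),(635,200),(702,49),(740,190)]
P=[]
for w,a in zip(W,A):
    r1=ray(c,T,[w]);r2=ray(ct,Tt,[off(a)])
    p=triang([(r1[0],r1[1][0]),(r2[0],r2[1][0])]);q=onz(c,T,[w],.105)[0];P.append(q);print(p.round(4),q.round(4))
for i in range(3):
    a,b=P[2*i],P[2*i+1];d=a-b;print(i+1,(a+b)/2,"len",np.linalg.norm(d),"yaw",np.degrees(np.arctan2(d[1],d[0])))
# wells: dark-free; stand outline from wrist picture
im=cv2.imread("pics/w1.png");m=((im.min(2)>200)).astype(np.uint8)
m[:150]=0;m[260:]=0;m[:,:190]=0;m[:,450:]=0
m=cv2.morphologyEx(m,cv2.MORPH_CLOSE,np.ones((25,25)))
k=max(cv2.findContours(m,0,2)[0],key=cv2.contourArea);b=cv2.boxPoints(cv2.minAreaRect(k));B=onz(c,T,b,.028)
print(b,B.round(4),B.mean(0),np.linalg.norm(np.diff(B,axis=0),axis=1))
```

```text
[ 0.52   -0.2095  0.1033] [ 0.5201 -0.2099  0.105 ]
[ 0.4018 -0.2027  0.1015] [ 0.4038 -0.203   0.105 ]
[ 0.5201 -0.2796  0.1028] [ 0.5201 -0.28    0.105 ]
[ 0.4012 -0.2832  0.1016] [ 0.4028 -0.2831  0.105 ]
[ 0.5198 -0.3509  0.1006] [ 0.5201 -0.3493  0.105 ]
[ 0.402  -0.3684  0.1014] [ 0.4037 -0.3668  0.105 ]
1 [ 0.4619723  -0.20643276  0.105     ] len 0.11655002510932838 yaw -3.3837824232353535
2 [ 0.46147066 -0.28154754  0.105     ] len 0.1172939612177016 yaw 1.549614214711895
3 [ 0.46191915 -0.35803347  0.105     ] len 0.11770614288446547 yaw 8.533613933202696
[[201. 156.]
 [440. 156.]
 [440. 254.]
 [201. 254.]] [[ 0.5149 -0.1662  0.028 ]
 [ 0.5149 -0.3976  0.028 ]
 [ 0.4145 -0.407   0.028 ]
 [ 0.4146 -0.1568  0.028 ]] [ 0.46474044 -0.28188304  0.028     ] [0.23140853 0.10079037 0.25021267]
```

Triangulated bar heights of 0.101–0.103 m match the expected 0.102 m, and the spacing of 75–76 mm is right. I'll grasp key 1, the one nearest the clamp.

Call:
apply_moves(
  plan=[
    [0, 0, -0.05, 0, 3.4, 0, 0],
    [0, 0.02, -0.0755, 0, 3.4, 0, 0],
    [0, 0.07, -0.0755, 0, 3.4, 0, 0],
    [0, 0.12, -0.0755, 0, 3.4, 0, 0],
    [0, 0.163, -0.0755, 0, 3.4, 0, 0],
  ],
)

```text
time: 2.02
tool_pos: [0.4625, -0.2063, 0.0933]
tool_rot: [-1.571, 0.0, 3.082]
contact_force: [0.4, -0.3, -0.3]
opening: 0.046
```

Call:
apply_moves(
  plan=[
    [0, 0, 0, 0, 0, 0, 0],
    [0, 0, 0, 0, 0, 0, 1],
    [0, 0, 0, 0, 0, 0, 1],
    [0, 0, 0, 0, 0, 0, 1],
    [0, 0, 0, 0, 0, 0, 1],
  ],
  squeeze=40,
)

```text
time: 2.65
tool_pos: [0.4637, -0.2062, 0.0958]
tool_rot: [-1.569, 0.002, 3.083]
contact_force: [-0.7, -1.0, 6.4]
opening: 0.018
```

Call:
apply_moves(
  plan=[
    [0, -0.03, 0, 0, 0, 0, 1],
    [0, -0.08, 0, 0, 0, 0, 1],
    [0, -0.13, 0, 0, 0, 0, 1],
    [0.002, -0.13, -0.05, 0, 0, 0, 1],
    [0.003, -0.13, -0.1, 0, 0, 0, 1],
  ],
)

```text
time: 3.28
tool_pos: [0.4656, -0.1048, 0.225]
tool_rot: [-1.571, 0.0, 3.082]
contact_force: [1.0, 0.5, -3.1]
opening: 0.0179
```

Call:
apply_moves(
  plan=[
    [0, 0, -0.045, 0, 0, 0, 1],
    [0, 0, -0.045, 0, 0, 0, 1],
    [0, 0, -0.045, 0, 0, 0, 1],
    [0, 0, -0.045, 0, 0, 0, 1],
    [0, 0, -0.045, 0, 0, 0, 1],
  ],
)

```text
time: 3.9
tool_pos: [0.4685, -0.0617, 0.2245]
tool_rot: [-1.571, -0.0, 3.082]
contact_force: [0.7, -0.3, -1.9]
opening: 0.0179
```

Run:
```python
from h import *
s=robot.observe();print(np.round(s["tool_pos"],4),np.round(s["tool_rot"],4),s["opening"],s["contact_force"])
im=cams.read_camera("wrist");cv2.imwrite("pics/w2.png",im)
import json;json.dump({k:np.array(v).tolist() for k,v in s.items()},open("pics/w2.json","w"))
```

```text
[ 0.4685 -0.0617  0.2245] [-1.5707e+00 -2.0000e-04  3.0817e+00] 0.01789815463244341 [ 0.70912444 -0.33409985 -1.89476969]
```

View pics/w2.png

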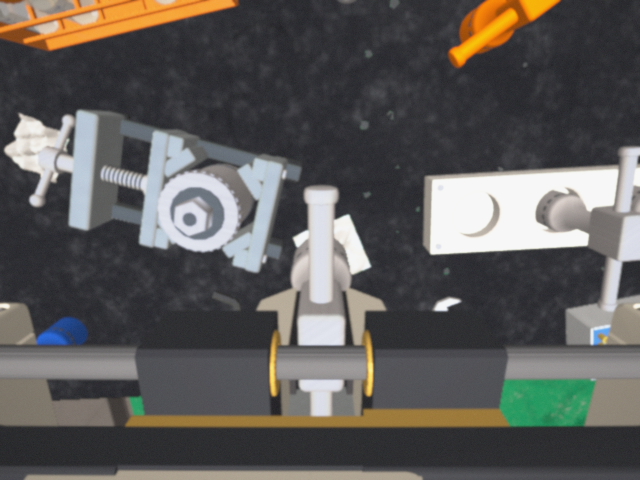

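Key 1 is held upright. The nut is near (193,213) with its hex clearly visible, and well 1 is empty near (467,214). Next I'll measure the nut's centre and corner angle.

Run:
```python
from h import *
import json
s=json.load(open("pics/w2.json"));c,T=cam2world("wrist",s);ct,Tt=cam2world("top")
im=cv2.imread("pics/w2.png");g=cv2.cvtColor(im,6)
x0,y0=165,185;cr=cv2.resize(im[y0:y0+60,x0:x0+60],None,fx=9,fy=9,interpolation=cv2.INTER_CUBIC)
cv2.imwrite("pics/c2.png",cr)
P=onz(c,T,[(193,213)],.103);print("wrist on z",P)
r1=ray(c,T,[(193,213)]);r2=ray(ct,Tt,[(239.1,275.9)])
print("tri",triang([(r1[0],r1[1][0]),(r2[0],r2[1][0])]))
print("well1 rim centre?",onz(c,T,[(467,214)],.028))
```

```text
wrist on z [[0.49477776 0.02917176 0.103     ]]
tri [0.49194828 0.03298663 0.09084399]
well1 rim centre? [[ 0.46326169 -0.19676796  0.028     ]]
```

View pics/c2.png

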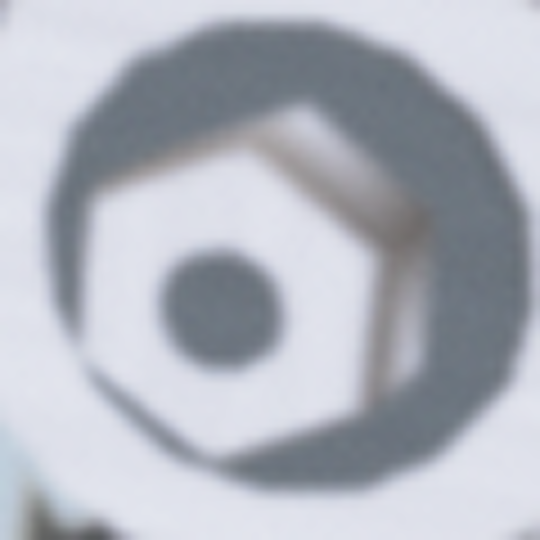

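The crop shows the hex top face with corners near (95,195), (240,150), (378,248), (362,410), (215,460) and (82,350) (×9 scale). The hole is at (221,308) on the dark washer.

Run:
```python
from h import *
import json
s=json.load(open("pics/w2.json"));c,T=cam2world("wrist",s);ct,Tt=cam2world("top")
q=np.array([(95,195),(240,150),(378,248),(362,410),(215,460),(82,350)],float);f=lambda a:(np.array(a)+.5)/9-.5+[165,185]
P=onz(c,T,f(q),.103);C=P.mean(0);d=P-C
print("ctr",C,"hole",onz(c,T,[f((221,308))],.103),"r mm",np.linalg.norm(d,axis=1)*1e3)
a=np.degrees(np.arctan2(d[:,1],d[:,0]))%60;print(a, np.degrees(np.angle(np.mean(np.exp(1j*np.radians(a*6)))))/6)
r1=ray(c,T,[f(q).mean(0)]);r2=ray(ct,Tt,[(239.1,275.9)])
print("tri",triang([(r1[0],r1[1][0]),(r2[0],r2[1][0])]))
```

```text
ctr [0.49104702 0.03198525 0.103     ] hole [[0.49069904 0.03267338 0.103     ]] r mm [13.20420013 12.68542072 13.24193965 13.33964153 13.36569147 12.88474454]
[44.37690439 46.71871871 46.64863847 44.70731256 45.91514575 44.07404562] -14.593359606332228
tri [0.49035985 0.03204109 0.10114636]
```

Run:
```python
from h import *
import json
s=json.load(open("pics/w2.json"));c,T=cam2world("wrist",s)
im=cv2.imread("pics/w2.png");print(im[180:205:2,321].tolist(), im[195,300:345:2].sum(1).tolist() if 0 else im[195,300:345:3,1].tolist())
Rm=R.from_euler("xyz",s["tool_rot"]).as_matrix();t=np.array(s["tool_pos"])
for px in [(321,187),(321,190)]:
    for z in (.2307,.2337): print(px,z,((onz(c,T,[px],z)-t)@Rm).round(4))
C=np.array([.491,.032,.2245]);print("nut in tool",(C-t)@Rm)
```

```text
[[54, 47, 48], [52, 47, 46], [71, 69, 71], [124, 127, 133], [149, 152, 159], [195, 190, 195], [235, 226, 224], [237, 228, 226], [238, 230, 228], [238, 231, 229], [237, 230, 227], [235, 227, 225], [229, 222, 220]] [52, 98, 203, 217, 228, 229, 229, 229, 229, 228, 224, 208, 174, 73, 41]
(321, 187) 0.2307 [[-0.0597 -0.0062 -0.0001]]
(321, 187) 0.2337 [[-0.0602 -0.0092 -0.0001]]
(321, 190) 0.2307 [[-0.0586 -0.0062 -0.0001]]
(321, 190) 0.2337 [[-0.0591 -0.0092 -0.0001]]
nut in tool [-1.68124655e-02  2.60643572e-05 -9.48737020e-02]
```

Call:
apply_moves(
  plan=[
    [-0.008, 0, -0.05, 0, 8, 0, 1],
    [-0.0184, 0, -0.0945, 0, 11.2, 0, 1],
    [-0.0184, 0.02, -0.0945, 0, 11.2, 0, 1],
    [-0.0184, 0.03, -0.0945, 0, 11.2, 0, 1],
    [-0.0184, 0.03, -0.0945, 0, 11.2, 0, 1],
  ],
)

```text
time: 4.58
tool_pos: [0.492, 0.0319, 0.194]
tool_rot: [-1.57, -0.002, 2.887]
contact_force: [0.2, 0.1, -2.3]
opening: 0.0179
```

Run:
```python
from h import *
s=robot.observe();print(np.round(s["tool_pos"],4),np.round(s["tool_rot"],4),s["opening"],s["contact_force"])
im=cams.read_camera("wrist");cv2.imwrite("pics/w3.png",im[120:380,150:490])
import json;json.dump({k:np.array(v).tolist() for k,v in s.items()},open("pics/w3.json","w"))
```

```text
[0.492  0.0319 0.194 ] [-1.5703e+00 -1.9000e-03  2.8868e+00] 0.017912700926001276 [ 0.16561164  0.08382853 -2.28136715]
```

View pics/w3.png

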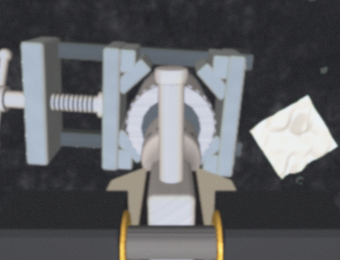

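The key is centred over the lid ring. I'll lower it gently.

Call:
apply_moves(
  plan=[
    [0, 0.003, 0, 0, 0, 0, 1],
    [0, 0.005, 0, 0, 0, 0, 1],
    [0, 0.007, 0, 0, 0, 0, 1],
    [0, 0.009, 0, 0, 0, 0, 1],
    [0, 0.01, 0, 0, 0, 0, 1],
  ],
)

```text
time: 5.25
tool_pos: [0.4924, 0.0324, 0.1845]
tool_rot: [-1.571, -0.0, 2.888]
contact_force: [0.5, -1.0, -2.9]
opening: 0.0179
```

Call:
apply_moves(
  plan=[
    [0, 0.003, 0, 0, 0, 0, 1],
    [0, 0.006, 0, 0, 0, 0, 1],
    [0, 0.008, 0, 0, 0, 0, 1],
    [0, 0.01, 0, 0, 0, 0, 1],
    [0, 0.012, 0, 0, 0, 0, 1],
  ],
)

```text
time: 5.88
tool_pos: [0.4926, 0.0324, 0.1728]
tool_rot: [-1.571, 0.0, 2.888]
contact_force: [-2.0, 0.2, 12.1]
opening: 0.0175
```

It went fully home (TCP 0.1728, predicted 0.173), so this key either fits or is too large. I'll turn it to test.

Call:
apply_moves(
  plan=[
    [0, 0, 0, 0, 5, 0, 1],
    [0, 0, 0, 0, 10, 0, 1],
    [0, 0, 0, 0, 15, 0, 1],
    [0, 0, 0, 0, 20, 0, 1],
    [0, 0, 0, 0, 20, 0, 1],
  ],
)

```text
time: 6.5
tool_pos: [0.4924, 0.0314, 0.1729]
tool_rot: [-1.569, 0.001, 2.54]
contact_force: [-0.9, -4.9, 0.1]
opening: 0.0176
```

Run:
```python
from h import *
for i in range(3):
    s=robot.observe();print(np.round(s["tool_pos"],4),np.round(s["tool_rot"],4),s["contact_force"],s["torque"],s["qpos"],s["joint_efforts"])
```

```text
[0.4924 0.0314 0.1729] [-1.5689e+00  1.2000e-03  2.5398e+00] [-0.91394717 -4.91913744  0.07552887] [-1.25391394  0.36226885  0.10091975] [-0.09037684  0.35006586  1.70682289 -0.00249967  1.08462445  2.08339323] [  2.53192708 -41.2182641  -22.67821312   1.84717722  -0.50281573
   0.52426798]
[0.4924 0.0314 0.1729] [-1.5689e+00  1.2000e-03  2.5398e+00] [-0.91394717 -4.91913744  0.07552887] [-1.25391394  0.36226885  0.10091975] [-0.09037684  0.35006586  1.70682289 -0.00249967  1.08462445  2.08339323] [  2.53192708 -41.2182641  -22.67821312   1.84717722  -0.50281573
   0.52426798]
[0.4924 0.0314 0.1729] [-1.5689e+00  1.2000e-03  2.5398e+00] [-0.91394717 -4.91913744  0.07552887] [-1.25391394  0.36226885  0.10091975] [-0.09037684  0.35006586  1.70682289 -0.00249967  1.08462445  2.08339323] [  2.53192708 -41.2182641  -22.67821312   1.84717722  -0.50281573
   0.52426798]
```

Call:
apply_moves(
  plan=[
    [0, 0, 0, 0, 3, 0, 1],
    [0, 0, 0, 0, 6, 0, 1],
    [0, 0, 0, 0, 9, 0, 1],
    [0, 0, 0, 0, 12, 0, 1],
    [0, 0, 0, 0, 15, 0, 1],
  ],
)

```text
time: 7.12
tool_pos: [0.492, 0.0311, 0.1729]
tool_rot: [-1.568, 0.002, 2.278]
contact_force: [-3.7, -6.6, 2.9]
opening: 0.0178
```

Run:
```python
from h import *
s=robot.observe();print(np.round(s["tool_pos"],4),np.round(s["tool_rot"],4),s["contact_force"],s["torque"],s["joint_efforts"])
for i in range(2):cams.read_camera("wrist")
s=robot.observe();print(np.round(s["tool_pos"],4),np.round(s["tool_rot"],4),s["contact_force"],s["torque"],s["joint_efforts"])
```

```text
[0.492  0.0311 0.1729] [-1.568e+00  1.600e-03  2.278e+00] [-3.69981883 -6.57992182  2.85440474] [-1.52928953  0.76053432  0.31598143] [  3.01869169 -40.65731406 -23.03773642   2.48471126  -1.02740061
  -0.24011635]
[0.492  0.031  0.1729] [-1.5681e+00  1.6000e-03  2.2783e+00] [-2.72955909 -7.1210662   1.95950123] [-1.53074781  0.71984162  0.13408784] [  3.11928011 -40.72862506 -23.00756693   2.40267947  -0.96410159
   0.5605476 ]
```

Torque during the turn was about 0.3 N m, which suggests engagement. I'll lift off and look at the nut to be certain.

Call:
apply_moves(
  plan=[
    [0, -0.012, 0, 0, 0, 0, 1],
    [0, -0.028, 0, 0, 0, 0, 1],
    [0, -0.05, 0, 0, 0, 0, 1],
    [0.01, -0.05, 0.05, 0, 0, 0, 1],
    [0.02, -0.05, 0.095, 0, 0, 0, 1],
  ],
)

```text
time: 7.85
tool_pos: [0.4061, -0.0142, 0.2226]
tool_rot: [-1.571, -0.0, 2.279]
contact_force: [0.1, -1.2, -2.4]
opening: 0.0172
```

Call:
apply_moves(
  plan=[
    [0, 0, 0, 0, 0, 0, 1],
    [0, 0, 0, 0, 0, 0, 1],
    [0, 0, 0, 0, 0, 0, 1],
    [0, 0, 0, 0, 0, 0, 1],
    [0, 0, 0, 0, 0, 0, 1],
  ],
)

```text
time: 8.48
tool_pos: [0.4075, -0.0138, 0.2225]
tool_rot: [-1.571, -0.0, 2.278]
contact_force: [0.7, 0.3, -2.5]
opening: 0.0177
```

Run:
```python
from h import *
s=robot.observe();print(np.round(s["tool_pos"],4),np.round(s["tool_rot"],4),s["contact_force"],s["torque"])
im=cams.read_camera("wrist");cv2.imwrite("pics/w4.png",im)
import json;json.dump({k:np.array(v).tolist() for k,v in s.items()},open("pics/w4.json","w"))
c,T=cam2world("wrist",s);p=proj(c,T,[.491,.032,.103])[0];print(p)
x0,y0=(p-32).astype(int);print(x0,y0)
cv2.imwrite("pics/c4.png",cv2.resize(im[y0:y0+64,x0:x0+64],None,fx=9,fy=9,interpolation=2))
```

```text
[ 0.4075 -0.0138  0.2225] [-1.5706e+00 -3.0000e-04  2.2776e+00] [ 0.67763847  0.2756281  -2.54678228] [ 0.08479767 -0.01548825  0.03690908]
[191.30877286 215.14850478]
159 183
```

View pics/c4.png

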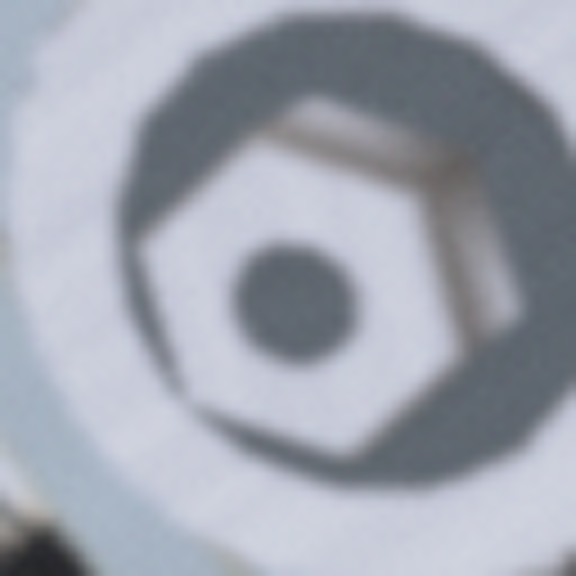

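Corners are near (143,242), (265,133), (422,190), (462,352), (343,455) and (192,397), with the hole at (295,303).

Run:
```python
from h import *
import json
s=json.load(open("pics/w4.json"));c,T=cam2world("wrist",s)
q=np.array([(143,242),(265,133),(422,190),(462,352),(343,455),(192,397)],float);f=lambda a:(np.array(a)+.5)/9-.5+[159,183]
P=onz(c,T,f(q),.103);C=P.mean(0);d=P-C
print("ctr",C,"hole",onz(c,T,[f((295,303))],.103),"r",np.linalg.norm(d,axis=1)*1e3)
a=np.degrees(np.arctan2(d[:,1],d[:,0]))%60;print(a)
Rm=R.from_euler("xyz",s["tool_rot"]).as_matrix();print("nut in tool",(C-np.array(s["tool_pos"]))@Rm, "tool yaw",np.degrees(s["tool_rot"][2]))
```

```text
ctr [0.49028237 0.03167369 0.103     ] hole [[0.4905348  0.03264037 0.103     ]] r [13.15589774 13.23910882 13.27931276 13.00647932 13.28515837 12.93424831]
[21.00063184 18.30950714 20.68266072 19.81468029 18.25207296 20.52204215]
nut in tool [-0.01926436  0.11945081 -0.09252093] tool yaw 130.4948208610683
```

The nut turned about 26° clockwise with this key, so it fits. I'll reseat it, aligned to the corners, and finish the turn.

Call:
apply_moves(
  plan=[
    [-0.01, 0, -0.05, 0, -5, 0, 1],
    [-0.02, 0, -0.0938, 0, -9.3, 0, 1],
    [-0.02, 0.015, -0.0938, 0, -9.3, 0, 1],
    [-0.02, 0.028, -0.0938, 0, -9.3, 0, 1],
    [-0.02, 0.028, -0.0938, 0, -9.3, 0, 1],
  ],
)

```text
time: 9.15
tool_pos: [0.4905, 0.0316, 0.1935]
tool_rot: [-1.569, -0.002, 2.439]
contact_force: [-0.6, 0.8, -2.1]
opening: 0.0177
```

Call:
apply_moves(
  plan=[
    [0, 0.003, 0, 0, 0, 0, 1],
    [0, 0.005, 0, 0, 0, 0, 1],
    [0, 0.007, 0, 0, 0, 0, 1],
    [0, 0.009, 0, 0, 0, 0, 1],
    [0, 0.011, 0, 0, 0, 0, 1],
  ],
)

```text
time: 9.78
tool_pos: [0.4916, 0.0316, 0.1836]
tool_rot: [-1.571, 0.0, 2.439]
contact_force: [0.1, -1.1, -2.6]
opening: 0.0181
```

In by about 5 mm with no force. I'll continue home.

Call:
apply_moves(
  plan=[
    [0, 0.003, 0, 0, 0, 0, 1],
    [0, 0.006, 0, 0, 0, 0, 1],
    [0, 0.009, 0, 0, 0, 0, 1],
    [0, 0.011, 0, 0, 0, 0, 1],
    [0, 0.0115, 0, 0, 0, 0, 1],
  ],
)

```text
time: 10.4
tool_pos: [0.4917, 0.0316, 0.1729]
tool_rot: [-1.571, 0.001, 2.439]
contact_force: [-2.8, 0.1, 7.2]
opening: 0.0175
```

Call:
apply_moves(
  plan=[
    [0, 0, 0, 0, 6, 0, 1],
    [0, 0, 0, 0, 12, 0, 1],
    [0, 0, 0, 0, 18, 0, 1],
    [0, 0, 0, 0, 24, 0, 1],
    [0, 0, 0, 0, 29, 0, 1],
  ],
)

```text
time: 11.02
tool_pos: [0.4912, 0.0307, 0.1729]
tool_rot: [-1.569, 0.002, 1.931]
contact_force: [-4.6, -4.2, 5.8]
opening: 0.0176
```

Call:
apply_moves(
  plan=[
    [0, 0, 0, 0, 0, 0, 1],
    [0, 0, 0, 0, 0, 0, 1],
    [0, 0, 0, 0, 0, 0, 1],
    [0, 0, 0, 0, 0, 0, 1],
    [0, 0, 0, 0, 0, 0, 1],
  ],
)

```text
time: 11.65
tool_pos: [0.4911, 0.0307, 0.1729]
tool_rot: [-1.57, 0.002, 1.934]
contact_force: [-3.7, -4.2, 5.6]
opening: 0.0179
```

Run:
```python
from h import *
s=robot.observe();print(np.round(s["tool_pos"],4),np.round(s["tool_rot"],4),s["contact_force"],s["torque"],s["opening"],s["qpos"])
a=cams.read_camera("wrist")[100:400,120:520];b=cams.read_camera("top")[230:320,180:450]
b=cv2.resize(b,(400*2,266));a=cv2.resize(a,(400,300))
o=np.zeros((566,800,3),np.uint8);o[:300,:400]=a;o[300:]=b;cv2.imwrite("pics/f.png",o)
```

```text
[0.4911 0.0307 0.1729] [-1.5696e+00  1.8000e-03  1.9336e+00] [-3.65184137 -4.20559769  5.59637526] [-0.76961601  0.98772929  0.03040004] 0.017899528610884435 [-9.21337756e-02  3.48042784e-01  1.70981273e+00 -2.45772160e-03
  1.08405242e+00  2.68784296e+00]
```

View pics/f.png

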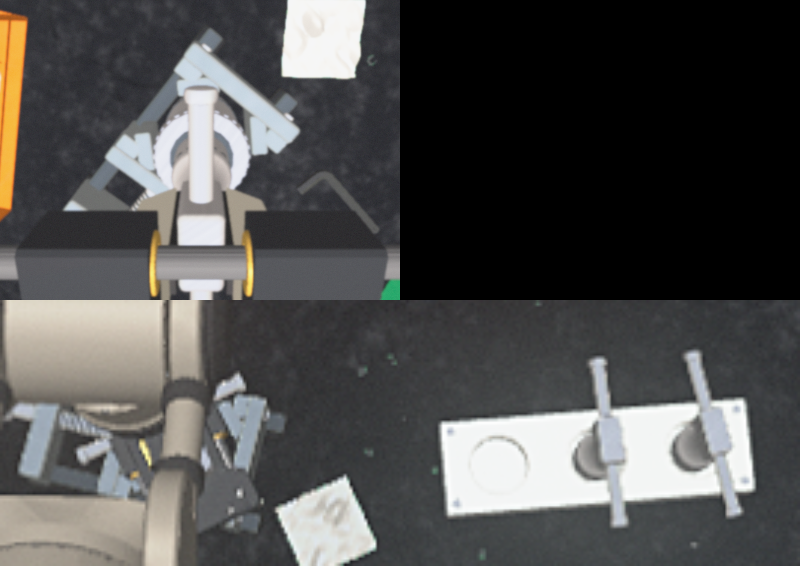

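The key is home and upright: TCP z is 0.1729 m, the same as the first seating. The other two keys are undisturbed. From the key angle the nut should have turned about 45° (0.79 rad). Handing in.

```bash
python3 -c "
from cell import robot
print(robot.hand_in())"
```

```text
the job is handed in; nothing more can be done
None
```

The first key I tried, the one nearest the clamp, fits the nut. I turned the nut clockwise by about an eighth of a turn, and the job is handed in with that key still gripped and seated on the nut.

**Fit:** The key went fully home without jamming. After a first turn I lifted it off and looked: the nut's corners had moved about 26° clockwise.

**Final turn:** I reseated the key and turned on to an estimated 45° in total (about 0.79 rad). That figure comes from the key angle less about 9° of measured play, because the seated key hides the nut.

**Last checks:**
- **Seating:** the tool stood at the same height as in the first full seating (0.1729 m), with about 6 N of upward force on the tool.
- **Upright:** the tool was within about 0.002 rad of vertical.
- **Grip:** the opening was 17.9 mm with a 40 N squeeze.
- **Other keys:** both were still upright in their wells; I never touched them.

**Disagreements:**
- The play came out at about 9° instead of the stated 7°.
- The torque reading was only a rough guide, about 0.3 N m while turning and lower at rest, so I relied on the picture of the nut.
- I did not re-check the beaker, vial and dish at the end, but the arm did not work near them.

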